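Close the keyed lid of the bench pot

TASK

The lid of the steel pot on the bench is sitting proud because the lugs hidden under it are not over their slots. Turn the lid by its handle until you feel the lugs drop in, push it fully home so it sits level and flush, and let go. Leave the wrench, the tape measure and the jar beside it where they are.

Things in the scene. Friction and masses are not known exactly. Their poses are not given: they have to be found in the camera images.
- pot: Grey round steel pot, 104 mm across and 74 mm high, screwed to the bench by a 140 mm round foot flange; it cannot move. Origin: centre of its underside, on the bench top; z up, on the pot's axis.
- pot_mouth (a point): Point on the pot's axis 75 mm above the bench, level with the top of a fixed seat ring hidden in the pot's mouth. The ring has three slots 22 mm wide, 120 degrees apart; the yaw of the pot or of this point tells nothing about where they are.
- lid_grip (a point): Centre of the grip of the loose round steel lid (118 mm across, 0.25 to 0.49 kg), on the lid's axis, 25 mm above its flat top. The grip is a black bar 74 mm long (along this x axis), 16 wide, 22 high (9 mm below to 13 above this point), on two 14 mm long feet at its ends, centred 29 mm from the middle. z up. It is 118 mm above the bench at the start, 106 when home.
- lid_under (a point): Centre of the underside of the lid's plate, 31 mm below the grip centre; z up. Hidden under it: three lugs 120 degrees apart, 12 mm wide and long, 40 mm from the axis, resting on the seat ring at the start; a boss centres the lid to about 2 mm. Turned 0.35 to 1.45 rad clockwise (from above) from its start, within 0.1 rad, it drops 12 mm under its weight or a light push. It turns easily.
- wrench: Adjustable wrench, 42x195x12 mm, lying loose in front of the pot (robot side). Origin: centre of its underside. Leave alone.
- measure: Yellow tape measure, 34x73x68 mm, standing loose to the left of the pot. Origin: centre of its underside. Leave alone.
- jar: Glass jar of screws, 66 mm across and 96 mm high, standing loose to the right of and behind the pot. Origin: centre of its underside. Leave alone.
Mind the look-alikes: they are no part of the job. What is shaped like the part that bears lid_grip but turquoise is not meant. Leave any green or pink look-alike of the pot alone.

How it is judged (in metres and radians):
At the end, for the whole second after the job is handed in: The lid is home on the pot: its grip centre 103 to 109 mm above the pot's underside (12 mm lower than at the start), within 8 mm of the pot's axis, tilted less than 0.06 rad, and at rest (z of lid_grip in the frame of pot between 0.103 and 0.109 m and horizontal distance between lid_grip and pot below 0.008 m and angle between lid_grip's own z axis and vertical below 0.06 rad and linear speed of lid below 0.02 m/s); the robot touches nothing.
It fails at once if the wrench is shoved more than 4 cm from where it stood (distance of wrench from where it was at the start of the episode above 0.04 m).
It fails at once if the tape measure is shoved more than 4 cm from where it stood (distance of measure from where it was at the start of the episode above 0.04 m).
It fails at once if the jar of screws is shoved more than 4 cm from where it stood (distance of jar from where it was at the start of the episode above 0.04 m).
It also fails if it takes over 42 s, if anything falls off the work surface, if the arm or the gripper's body presses on something with over 40 N, if the wrist force passes 120 N, or if a joint passes its speed limit or range.

ROBOT

A 6-joint arm with a two-finger parallel gripper is mounted at the origin on a cart in front of the work surface, level with it; the furniture and walls round the work are solid. World frame = base frame: x ahead of the robot, y to its left, z up, the work surface at z = 0. Lengths are in mm, angles in rad, forces in N, time in s.
With the tool pointing down it reaches from about 350 to 975 mm from the base axis. Payload 7.1 kg.
Tool frame: the origin (TCP) lies between the finger pads; the fingertips stand 19 mm ahead of it and the grasp point (between the pads) is the TCP (ctrl.tcp_to_tips is the distance from the TCP to the fingertips, in mm); z points along the fingers, y is the line along which they close (so a half turn about z gives the same grasp; the last joint's range is limited). The gripper opens to 88 mm and grips with 3 to 60 N. Pads are 20 mm wide; open, the fingers measure 115 mm over their backs; the gripper's body (75 mm by 178 mm) begins 61 mm behind the grasp point.
Start: joints at [1.234, 0.423, 1.63, -0, 1.089, -0.019], TCP at [195.267, 593.697, 241.675] pointing down, gripper open.
Joint ranges: [-3, 3], [-0.9, 2.11], [0.09, 2.58], [-1.31, 4.45], [0.11, 2.69], [-2.54, 2.54]. Speed limits (rad/s): [2.39, 2.39, 3.01, 3.14, 3.14, 3.14].

INTERFACE

Orientations are given as a rotation vector (axis times angle).
In Python, from workcell import status, optics, ctrl gives the robot as it stands. The module is installed in compiled form; this text tells all that it offers.
- The arm moves only by the shell command python3 -m inch 'ROWS'. ROWS is JSON, a list that holds one entry, the list of rows, each a list of 7 numbers: the shift along the tool's x, y, z in mm, then the turn, a rotation vector about the tool's x, y, z in rad, then the opening in per cent of the stroke, from 0 (shut) to 100 (fully open). A call has 1 to 20 rows; each row is the pose to reach, as a shift and turn from the pose commanded when the call began, along the tool's axes at that moment; what a row does not reach only later rows make up. A row lasts 1/10 s, in which the tool goes at most 50 mm and 8.59 degrees, less where a joint would pass 70% of its speed; a pose out of reach is approached as far as the arm can. A call with a gripper value outside its range is refused whole. The fingers move at their own pace and stop on an object; the grip force is fixed at half the most. Time passes only in rows, so rows that repeat a pose let the fingers close. It gives the time, the measured TCP pose, the force, the opening and the grip force at its end, in the units of the state.
- status.get_obs(): the state, without advancing time (a new reading comes with each control period).
- optics.get_image(name): name is "scene" or "side" or "wrist"; returns a dict with "frame" (480x640x3 uint8, red, green, blue), "fx", "fy", "cx", "cy" (pixels), "k1" (the pictures are not rectified: a ray, as slopes to the right and down, at radius r is drawn at 1 + k1 r^2 times it, then the intrinsics apply), "rvec" (rotation vector, rad) and "tvec" (3), from world to camera coordinates, as OpenCV has them; the wrist camera has in their place "hand_eye" (4x4, takes a point from camera to tool coordinates, whose origin is the TCP and whose axes are the flange's). Camera axes: x right, y down, z forward; pixel columns grow to the right and rows downward; lengths in mm; the calibration is good to about 2 mm. A picture is of the moment at which its call begins: read the wrist's pose just before it. There is no depth.
- ctrl.close_job(): hands the job in; it is judged then, once.
The state is a dict: "t": time; "qpos": joint angles; "qvel": joint speeds; "joint_torque": joint torques, N m; "ee_pos": TCP position; "orientation": TCP orientation; "ft_force": force on the tool from outside, world axes, zero at the start; "moment": the same for the moment, N m; "width": finger opening in mm; "grasp_force": force on a finger pad.
Only numpy, scipy, OpenCV 4.12 (cv2) and the standard library are available. Lean on these libraries where they do the work, as an engineer would, in place of code of your own. Each camera call takes 0.05 s, during which the arm holds its last target. There are 200 camera calls.

## Working session

There is one attempt and no reset: what is moved stays moved. The work goes in short steps, Python scripts to look and compute and a shell command to move; the robot and the scene stay as the last step left them, time stands still between calls to the robot, and variables do not carry over. Pictures are saved under pics/ and viewed, at most 10 in all, crops included, and the job is handed in when it is done.

```bash
mkdir -p pics; cat > h.py <<'E'
import numpy as np, cv2
from workcell import status, optics, ctrl
from scipy.spatial.transform import Rotation as R
def snap(n,f):
    o=status.get_obs(); d=optics.get_image(n)
    cv2.imwrite('pics/'+f,d['frame'][:,:,::-1]); d['o']=o
    import pickle; pickle.dump(d,open(f'{f}.pkl','wb')); return d
def ray(d,u,v):
    K=np.array([[d['fx'],0,d['cx']],[0,d['fy'],d['cy']],[0,0,1.]])
    p=cv2.undistortPoints(np.array([[[u,v]]],float),K,np.array([d['k1'],0,0,0,0.]))[0,0]
    r=np.array([p[0],p[1],1.])
    if 'rvec' in d and d.get('rvec') is not None:
        Rm=cv2.Rodrigues(np.array(d['rvec'],float))[0]; return -Rm.T@np.array(d['tvec']).ravel(), Rm.T@r
    H=np.array(d['hand_eye']); T=np.eye(4); T[:3,:3]=R.from_rotvec(d['o']['orientation']).as_matrix(); T[:3,3]=d['o']['ee_pos']
    M=T@H; return M[:3,3], M[:3,:3]@r
def atz(d,u,v,z):
    c,r=ray(d,u,v); return c+r*(z-c[2])/r[2]
E
python3 - <<'E'
from h import *
for n in ('scene','side'): snap(n,n+'.png')
o=status.get_obs(); print(o); print(R.from_rotvec(o['orientation']).as_matrix().round(3))
E
```

```text
{'t': 0.1, 'qpos': array([ 1.23403350e+00,  4.23722762e-01,  1.63059689e+00,  7.76001327e-07,
        1.08860663e+00, -1.90050155e-02]), 'qvel': array([-0.00014418, -0.00330634, -0.00042353, -0.0010457 ,  0.00166831,
        0.00075733]), 'joint_torque': array([ 7.38929702e-05, -5.45610988e+01, -2.74326235e+01,  6.45866082e-02,
        1.88184780e-02, -2.02791836e-05]), 'ee_pos': array([195.09658626, 593.27543619, 241.01198295]), 'orientation': array([-4.96998561e-01, -3.10179072e+00,  2.06146443e-03]), 'ft_force': array([ 0.02392418, -0.33318298,  0.01211147]), 'moment': array([-0.04761106,  0.01085036, -0.03819789]), 'grasp_force': 0.0, 'width': 88.19008250489657}
[[-0.95   0.312 -0.   ]
 [ 0.312  0.95  -0.001]
 [ 0.    -0.001 -1.   ]]
```

View pics/scene.png

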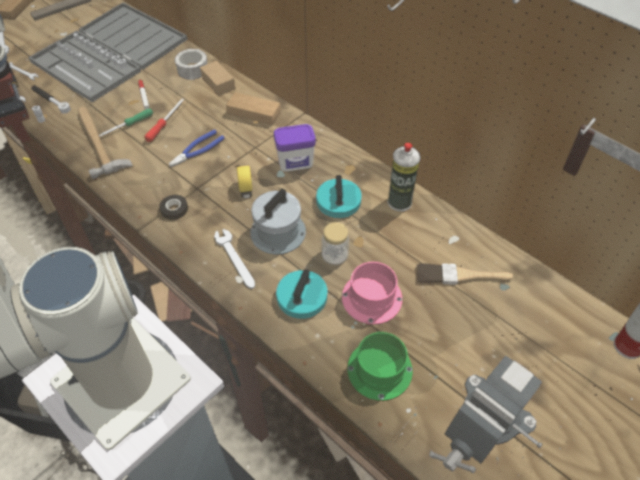

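View pics/side.png

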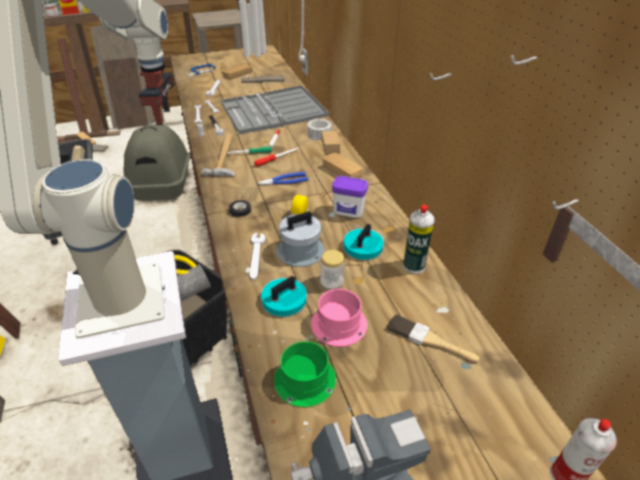

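Scene: the grey pot's lid is near (276,212) with the black grip at (275,204); the tape is at (245,180), the jar at (335,243) and the wrench at (235,258). Side: the pot is at (300,238) with its grip at (297,219). I'll take enlarged crops next.

```bash
python3 - <<'E'
from h import *
a=cv2.imread('pics/scene.png')[160:290,200:370]; b=cv2.imread('pics/side.png')[180:310,230:400]
f=lambda x:cv2.resize(x,None,fx=4.5,fy=4.5,interpolation=cv2.INTER_CUBIC)[:, :765]
i=np.hstack([f(a)[:, :600][:580][:, 120:520],f(b)[:, 120:520][:580]])
cv2.imwrite('pics/c1.png',i);print(i.shape)
E
```

```text
(580, 800, 3)
```

View pics/c1.png

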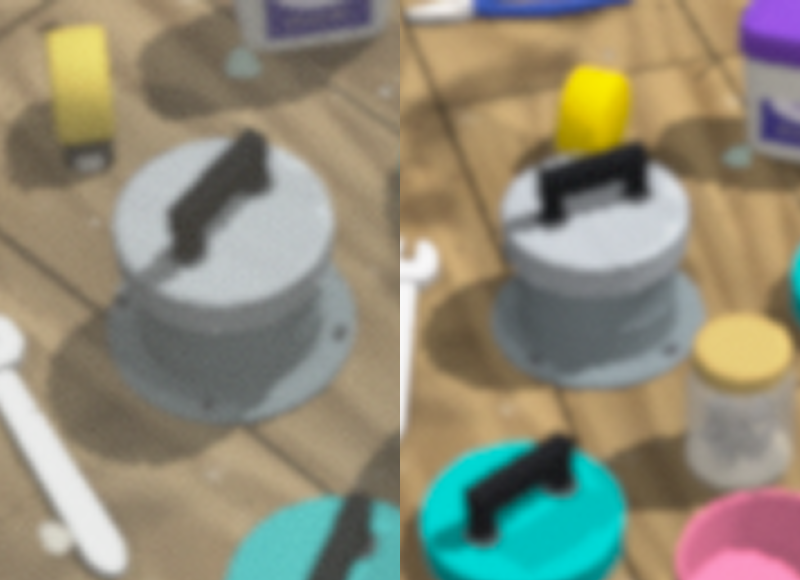

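The crop shows the lid top ellipse centred near (224,222) in the left (scene) view and (596,213) in the right (side) view. The bar's top ends are at about (187,215)-(258,140) and (545,175)-(642,150).

```bash
python3 - <<'E'
from h import *
import pickle
s=pickle.load(open('scene.png.pkl','rb'));d=pickle.load(open('side.png.pkl','rb'))
A=lambda x,y,z:atz(s,200+(x+120)/4.5,160+y/4.5,z)
B=lambda x,y,z:atz(d,230+(x-280)/4.5,180+y/4.5,z)
print('lid',A(224,222,93),B(596,213,93))
for f,p,q in((A,(187,215),(258,140)),(B,(545,175),(642,150))):
  a,b=f(*p,131),f(*q,131); print(a,b,(a+b)/2,np.linalg.norm(b-a),np.arctan2(*(b-a)[1::-1]))
print('tape',A(85,165,0),B(590,150,0),A(80,30,68)); print('jar',B(740,465,0),B(742,345,96)); print('wrench',A(0,340,12),A(100,560,12))
E
```

```text
lid [510.88320658  38.28368599  93.        ] [511.91884947  31.03779943  93.        ]
[480.07300681  30.96083077 131.        ] [541.86171584  41.10074242 131.        ] [510.96736133  36.03078659 131.        ] 62.615192816045194 0.16265640509863374
[480.250538    29.73887408 131.        ] [543.77693408  35.85884527 131.        ] [512.01373604  32.79885967 131.        ] 63.82050646890364 0.09604106868511658
tape [537.55116559 190.38639814   0.        ] [559.43033571 216.71045122   0.        ] [570.0956421  220.43419084  68.        ]
jar [ 556.59534002 -117.91916429    0.        ] [ 556.36620501 -116.50500942   96.        ]
wrench [411.29093433 120.62779969  12.        ] [350.24751898 -26.79914504  12.        ]
```

```bash
python3 -m inch '[[[-475,-433,0,0,0,-0.45,100],[-475,-433,0,0,0,-0.45,100],[-475,-433,0,0,0,-0.45,100],[-475,-433,0,0,0,-0.45,100],[-475,-433,0,0,0,-0.45,100],[-475,-433,0,0,0,-0.45,100],[-475,-433,0,0,0,-0.45,100],[-475,-433,0,0,0,-0.45,100],[-475,-433,0,0,0,-0.45,100],[-475,-433,0,0,0,-0.45,100],[-475,-433,0,0,0,-0.45,100],[-475,-433,0,0,0,-0.45,100],[-475,-433,0,0,0,-0.45,100],[-475,-433,0,0,0,-0.45,100],[-475,-433,0,0,0,-0.45,100],[-475,-433,0,0,0,-0.45,100],[-475,-433,0,0,0,-0.45,100]]]'
python3 - <<'E'
from h import *
d=snap('wrist','w1.png');o=d['o'];print(o['t'],o['ee_pos'],R.from_rotvec(o['orientation']).as_matrix().round(3),o['qpos'],o['ft_force'])
E
```

```text
t: 1.8
ee_pos: [510.5, 35.1, 241.6]
orientation: [0.21, -3.134, -0.0]
ft_force: [0.1, 0.3, -0.0]
width: 87.6
grasp_force: 0.0
1.8 [510.45219507  35.08379106 241.55813756] [[-0.991 -0.134 -0.001]
 [-0.134  0.991  0.   ]
 [ 0.001  0.    -1.   ]] [ 4.52909396e-02  2.57405871e-01  1.87748622e+00  1.50005797e-04
  1.00729516e+00 -1.65951484e+00] [ 0.14575391  0.26789755 -0.03209125]
```

View pics/w1.png

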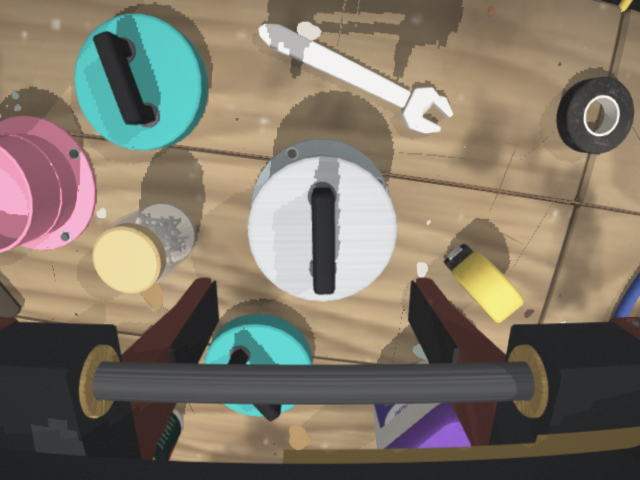

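The wrist view shows the lid disc spanning x 248-397 and y 153-301, so its centre is (322.5,227). The bar runs from (323,189) to (325,293).

```bash
python3 - <<'E'
from h import *
import pickle
d=pickle.load(open('w1.png.pkl','rb'));Rm=R.from_rotvec(d['o']['orientation']).as_matrix();e=d['o']['ee_pos']
l=atz(d,322.5,227,93);a=atz(d,323,187,131);b=atz(d,325,293,131)
print(l,a,b,(a+b)/2,np.linalg.norm(b-a))
for p in(l,(a+b)/2): print(Rm.T@(p-e))
print(Rm.T@(b-a), np.linalg.norm(atz(d,397,227,93)-atz(d,248,227,93)))
E
```

```text
[507.39991335  41.11790295  93.        ] [471.29501013  35.49214229 131.        ] [545.80219579  47.43871393 131.        ] [508.54860296  41.46542811 131.        ] 75.45887150757761
[  2.13289883   6.36105975 148.56054263]
[  0.97017078   6.55888928 110.55989542]
[-7.54351685e+01  1.89070240e+00 -4.34924301e-02] 116.16580352710892
```

```bash
python3 -m inch '[[[1,6.5,40,0,0,-0.025,100],[1,6.5,80,0,0,-0.025,100],[1,6.5,105,0,0,-0.025,100],[1,6.5,121,0,0,-0.025,100],[1,6.5,121,0,0,-0.025,100],[1,6.5,121,0,0,-0.025,0],[1,6.5,121,0,0,-0.025,0],[1,6.5,121,0,0,-0.025,0],[1,6.5,121,0,0,-0.025,0],[1,6.5,121,0,0,-0.025,0],[1,6.5,121,0,0,-0.025,0],[1,6.5,121,0,0,-0.025,0]]]'
python3 -c "
from h import *
o=status.get_obs();print(o['moment'],o['qpos'],o['orientation'])"
```

```text
t: 3.05
ee_pos: [509.4, 40.2, 120.8]
orientation: [-0.247, 3.132, -0.0]
ft_force: [-0.4, 0.5, 0.1]
width: 35.5
grasp_force: 0.0
[0.05396725 0.00150404 0.0283431 ] [ 5.54867470e-02  4.41526593e-01  1.95908090e+00 -4.54982044e-05
  7.40824643e-01 -1.67241209e+00] [-2.46562376e-01  3.13174194e+00 -5.40373371e-05]
```

```bash
python3 -m inch '[[[0,0,0,0,0,0,0],[0,0,0,0,0,0,0],[0,0,0,0,0,0,0],[0,0,0,0,0,0,0],[0,0,0,0,0,0,0],[0,0,0,0,0,0,0]]]'
```

```text
t: 3.65
ee_pos: [509.3, 40.4, 120.6]
orientation: [0.247, -3.132, -0.0]
ft_force: [-0.3, 1.3, -1.0]
width: 15.6
grasp_force: 30.0
```

```bash
python3 -m inch '[[[0,0,0,0,0,0.08,0],[0,0,0.5,0,0,0.16,0],[0,0,1,0,0,0.24,0],[0,0,1.5,0,0,0.3,0],[0,0,1.5,0,0,0.3,0]]]'
```

```text
t: 4.15
ee_pos: [510.7, 40.6, 120.6]
orientation: [0.226, 3.13, 0.001]
ft_force: [-1.5, 2.9, 11.5]
width: 16.2
grasp_force: 30.0
```

```bash
python3 -m inch '[[[0,0,0.3,0,0,0.06,0],[0,0,0.3,0,0,0.12,0],[0,0,0.3,0,0,0.12,0]]]'; python3 -m inch '[[[0,0,0,0,0,0.06,0],[0,0,0,0,0,0.12,0],[0,0,0,0,0,0.12,0]]]'
```

```text
t: 4.45
ee_pos: [511.2, 41.2, 120.5]
orientation: [0.413, 3.11, 0.003]
ft_force: [-0.6, 7.3, 12.1]
width: 15.8
grasp_force: 30.0
t: 4.75
ee_pos: [509.5, 40.4, 118.9]
orientation: [0.598, 3.084, -0.0]
ft_force: [0.7, 1.5, -0.0]
width: 15.8
grasp_force: 30.0
```

```bash
python3 -c "
from h import *
o=status.get_obs();print(o['moment'],o['ee_pos'],o['ft_force'])"
```

```text
[ 0.27200789 -0.12360331  0.06086897] [509.4637305   40.37784631 118.92924956] [ 0.68542987  1.49717448 -0.04594794]
```

The vertical force fell to zero and z dropped, so the lugs are over their slots. Next I push down.

```bash
python3 -m inch '[[[0,0,2,0,0,0,0],[0,0,4,0,0,0,0],[0,0,6,0,0,0,0],[0,0,8,0,0,0,0],[0,0,9,0,0,0,0],[0,0,9,0,0,0,0]]]'; python3 -m inch '[[[0,0,1,0,0,0,0],[0,0,2,0,0,0,0],[0,0,2.5,0,0,0,0],[0,0,2.5,0,0,0,0]]]'
```

```text
t: 5.35
ee_pos: [508.7, 40.7, 109.2]
orientation: [-0.597, -3.083, -0.001]
ft_force: [-0.4, 5.7, -2.4]
width: 15.8
grasp_force: 30.0
t: 5.75
ee_pos: [508.7, 40.7, 108.6]
orientation: [-0.597, -3.083, -0.001]
ft_force: [-8.6, 4.9, 20.7]
width: 15.5
grasp_force: 30.0
```

It bottomed out at z 108.6, 12 mm lower. I'll release and retreat.

```bash
python3 -m inch '[[[0,0,-1.8,0,0,0,0],[0,0,-1.8,0,0,0,80],[0,0,-1.8,0,0,0,80],[0,0,-1.8,0,0,0,80],[0,0,-1.8,0,0,0,80],[0,0,-1.8,0,0,0,80],[0,0,-1.8,0,0,0,80],[0,0,-1.8,0,0,0,80],[0,0,-1.8,0,0,0,80],[0,0,-20,0,0,0,80],[0,0,-50,0,0,0,80],[0,0,-90,0,0,0,80],[0,0,-130,0,0,0,80],[0,0,-130,0,0,0,80],[0,0,-130,0,0,0,80]]]'
python3 - <<'E'
from h import *
d=snap('side','s2.png');w=snap('wrist','w2.png')
a=d['frame'][180:310,240:370];a=cv2.resize(a,(400,400),interpolation=cv2.INTER_CUBIC)
b=cv2.resize(w['frame'],(400,300));b=np.vstack([b,np.zeros((100,400,3),np.uint8)])
cv2.imwrite('pics/c2.png',np.hstack([a,b])[:,:,::-1])
E
```

```text
t: 7.25
ee_pos: [509.7, 40.3, 238.2]
orientation: [0.597, 3.082, 0.001]
ft_force: [0.2, 0.1, 0.8]
width: 70.3
grasp_force: 0.0
```

View pics/c2.png

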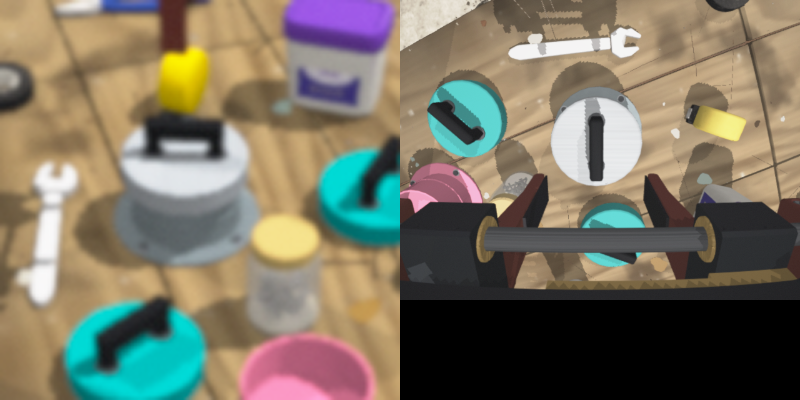

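The side crop shows the lid level and lower on the pot, around (185,160), with the gripper clear of it. The neighbours are where they were. I'm handing the job in.

```bash
python3 -c "
from h import *
print(ctrl.close_job())"
```

```text
the job is handed in; nothing more can be done
None
```

I turned the lid about 0.54 rad clockwise until the lugs dropped in, pushed it 12 mm down to its stop, released it and backed off; the job was handed in at about 7.4 s, with the wrench, tape measure and jar not visibly moved and no verdict shown at hand-in.

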